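Pack the filtration sampling kit

TASK

Pack the sampling kit into the grey tray: lift the aluminium clamp plate straight up off its two dowels, keeping it level, and lay it flat in the middle pocket, lengthwise along the tray; put the smooth light-blue filter tub flat in the pocket with the light-blue disc, the blue marker in the long slot, near the middle of its length, and the amber bottle with the white cap upright in the pocket with the amber disc. The order is free; put the bottle down gently rather than dropping it, and leave the black-capped bottle, the ribbed dark-blue screw cap and the black pen where they are; the things standing along the back wall are not part of the job.

Things in the scene. Friction and masses are not known exactly. Their poses are not given: they have to be found in the camera images.
- kit_tray: Low grey tray 120 (x) x 258 (y) mm, fixed. Origin: underside centre. Walls 4 mm thick, tops at z 16; floor z 4. Slot on the -x (robot) side, 36 x 250 mm, centre x -38, y 0, blue stripe: marker. Behind it 3 pockets, 72 mm in x, centres x +20: y +90 (70 mm wide, amber disc): bottle; y 0 (102 mm wide, white rectangle): plate; y -90 (70 mm wide, light-blue disc): tub.
- jig: Fixed blue block 64 mm (its x) x 100 mm (its y) x 20 mm high, with two upright steel dowels of 6 mm at y = +-30 mm that rise 16 mm above its top. Origin: centre of its underside, z up.
- clamp_plate: Aluminium clamp plate 50 (x) x 80 (y) x 6 mm, 0.11 kg. Starts on the jig, dowels through its two 7 mm holes (y +-30 mm); binds if tilted; clear after rising 16 mm. Black grip bar in its middle, 12 mm thick (x), 34 mm long (y), from 5 to 30 mm above the underside: pinch it from above across the 12 mm. Origin: centre of the plate's underside, z up.
- white_cap_bottle: Amber bottle with a WHITE cap, standing, 48 mm diameter, 89 mm tall; straight body up to about 50 mm, then the shoulder; cap 31 mm wide from 71 mm up. About 0.14 kg. Origin: centre of its underside, z up.
- filter_tub: Light-blue SMOOTH round tub of filters, with a pale label on top, 53 mm diameter, 22 mm tall. About 0.04 kg. (Not the similar tub far back by the wall.) Origin: centre of its underside, z up.
- blue_marker: Marker pen with a BLUE half, lying, 135 mm long (along its y), 14 mm thick, 0.025 kg. White half towards +y, blue half towards -y. It balances at its middle: grip it there, across its thickness. Origin: middle of its length, at its underside.
- black_cap_bottle: Look-alike: amber bottle with a BLACK cap, 58 mm diameter, 106 mm tall. Stays where it stands. Origin: centre of its underside, z up.
- screw_cap: Look-alike: dark-blue RIBBED screw cap, 54 mm diameter, 24 mm tall. Stays where it lies. Origin: centre of its underside, z up.
- black_pen: Look-alike: pen with a BLACK cap half, 145 mm long (along its y), 12 mm thick. Stays where it lies. Origin: middle of its length, at its underside.
Things that resemble listed ones, but are neither listed nor needed, are in the scene too. What is shaped like the white_cap_bottle but green is not meant.

How it is judged:
By the outcome, as a careful person would: the job done as asked, in the order asked, and still so for the second after the job is handed in, with the robot touching nothing.
It also fails if it takes over 109 s, if anything falls off the work surface, if the arm or the gripper's body presses on something with over 40 N, if the wrist force passes 120 N, or if a joint passes its speed limit or range.

ROBOT

A 6-joint arm with a two-finger parallel gripper is mounted at the origin on a cart in front of the work surface, level with it; the furniture and walls round the work are solid. World frame = base frame: x ahead of the robot, y to its left, z up, the work surface at z = 0. Lengths are in m, angles in rad, forces in N, time in s.
With the tool pointing down it reaches from about 0.375 to 0.9 m from the base axis. Payload 3.1 kg.
Tool frame: the origin (TCP) lies at the very end of the fingers, on their centre line; the grasp point (between the pads) lies 19 mm behind it (manip.pinch_z is the z of the grasp point in the tool frame, in m); z points along the fingers, y is the line along which they close (so a half turn about z gives the same grasp; the last joint's range is limited). The gripper opens to 87 mm and grips with 3 to 60 N. Pads are 19 mm wide; open, the fingers measure 117 mm over their backs; the gripper's body (75 mm by 190 mm) begins 51 mm behind the grasp point.
Start: joints at [-1.413, 0.527, 1.433, -0, 1.181, -0.178], TCP at [0.206, -0.59, 0.223] pointing down, gripper open.
Joint ranges: [-3.08, 3.08], [-0.75, 2.2], [0.22, 2.44], [-1.43, 4.57], [0, 2.65], [-2.85, 2.85]. Speed limits (rad/s): [2.79, 2.79, 3.14, 3.14, 3.14, 3.14].

INTERFACE

Orientations are given as a rotation vector (axis times angle).
In Python, from workcell import manip gives the robot as it stands. The module is installed in compiled form; this text tells all that it offers.
- The arm moves only by the tool play_rows, never from a script. Its argument "steps" is a list of rows, each an object with "dp": the shift along the tool's x, y, z in mm, a list of three; "spin": the turn about the tool's z in rad; "jaw": the finger opening in mm, from 0 to 87. In form: [{"dp": [x, y, z], "spin": spin, "jaw": jaw}, ...]. A call has 1 to 20 rows; each row is the pose to reach, as a shift and turn from the pose commanded when the call began, along the tool's axes at that moment; what a row does not reach only later rows make up. A row lasts 1/10 s, in which the tool goes at most 50 mm and 8.59 degrees, less where a joint would pass 70% of its speed; a pose out of reach is approached as far as the arm can. A call with a gripper value outside its range is refused whole. The fingers move at their own pace and stop on an object; "grip_force" is the grip in N (left out, the last holds). Time passes only in rows, so rows that repeat a pose let the fingers close. It gives the time, the measured TCP pose, the force, the opening and the grip force at its end, in the units of the state.
- manip.read_state(): the state, without advancing time (a new reading comes with each control period).
- manip.camera(name): name is "side" or "top"; returns a dict with "image" (400x640x3 uint8, blue, green, red), "z_map" (400x640 float32, m along the optical axis (not along the pixel's ray), 0 where there is no reading), "K" (3x3 intrinsics, pixels), "distortion" ([k1, k2, p1, p2, k3] as OpenCV has them; the pictures are not rectified), "eye" and "rotation" of the camera in the world. Camera axes: x right, y down, z forward; pixel columns grow to the right and rows downward; lengths in m; the calibration is good to about 2 mm. A picture is of the moment at which its call begins.
- manip.hand_in(): hands the job in; it is judged then, once.
The state is a dict: "clock": time; "joint_pos": joint angles; "joint_velocities": joint speeds; "joint_torque": joint torques, N m; "tool_pos": TCP position; "tcp_rot": TCP orientation; "wrist_force": force on the tool from outside, world axes, zero at the start; "torque": the same for the moment, N m; "finger_gap": opening from 0.0 (shut) to 1.0 (fully open); "grasp_force": force on a finger pad.
Only numpy, scipy, OpenCV 4.12 (cv2) and the standard library are available. Lean on these libraries where they do the work, as an engineer would, in place of code of your own. Each camera call takes 0.05 s, during which the arm holds its last target. There are 200 camera calls.

## Working session

There is one attempt and no reset: what is moved stays moved. The work goes in short steps, Python scripts to look and compute and a tool call to move; the robot and the scene stay as the last step left them, time stands still between calls to the robot, and variables do not carry over. Pictures are saved under pics/ and viewed, at most 14 in all, crops included, and the job is handed in when it is done.

Besides the shell and the picture viewer there is one more tool, called in YAML: its name, and indented under it one key for each argument. play_rows: Moves the arm, as the interface text tells. Its arguments: {"type":"object","properties":{"steps":{"type":"array","items":{"type":"object","properties":{"dp":{"type":"array","items":{"type":"number"}},"spin":{"type":"number"},"jaw":{"type":"number"}}}},"grip_force":{"type":"number"}},"required":["steps"]}

```bash
mkdir -p pics
cat > h.py <<'E'
import numpy as np, cv2
from scipy.spatial.transform import Rotation as R
from workcell import manip
def shot(n,save=None):
    c=manip.camera(n); c={k:(v if isinstance(v,str) else np.array(v)) for k,v in c.items()}
    if save: cv2.imwrite('pics/'+save,c['image']); np.savez('pics/'+n+'.npz',**{k:v for k,v in c.items() if not isinstance(v,str)})
    return c
def load(n): return dict(np.load('pics/'+n+'.npz'))
def rot(c):
    r=c['rotation']; return r if r.shape==(3,3) else R.from_rotvec(r).as_matrix()
def ray(c,px):
    u=cv2.undistortPoints(np.array(px,float).reshape(-1,1,2),c['K'],c['distortion'])[:,0]
    return np.c_[u,np.ones(len(u))]@rot(c).T
def onplane(c,px,z):
    d=ray(c,px); return c['eye']+d*((z-c['eye'][2])/d[:,2])[:,None]
def depthpt(c,px):
    p=np.array(px,int).reshape(-1,2); return c['eye']+ray(c,px)*c['z_map'][p[:,1],p[:,0]][:,None]
def pix(c,P):
    P=np.array(P,float).reshape(-1,3); Rm=rot(c)
    return cv2.projectPoints(P,cv2.Rodrigues(Rm.T)[0],-Rm.T@c['eye'],c['K'],c['distortion'])[0][:,0]
E
python3 - <<'E'
from h import *
for n in('top','side'):
    c=shot(n,n+'0.png'); print(n,c['eye'],rot(c).round(3).tolist(),c['K'].tolist(),c['distortion'])
s=manip.read_state(); print(s, manip.pinch_z)
E
```

```text
top [ 0.47903977 -0.08315314  0.9681078 ] [[-0.001, -0.996, 0.093], [-1.0, 0.001, -0.003], [0.002, -0.093, -0.996]] [[446.5756594175561, 0.0, 327.400211673728], [0.0, 446.5756594175561, 205.8357557175805], [0.0, 0.0, 1.0]] [-0.01025658  0.          0.          0.          0.        ]
side [0.38482686 0.65330041 0.61726844] [[-0.977, -0.128, 0.168], [-0.211, 0.592, -0.777], [0.0, -0.795, -0.606]] [[381.8909854323672, 0.0, 319.5865533197461], [0.0, 381.8909854323672, 200.37691126478862], [0.0, 0.0, 1.0]] [-0.07436067  0.          0.          0.          0.        ]
{'clock': 0.1, 'joint_pos': array([-1.41350648e+00,  5.28377513e-01,  1.43375711e+00, -3.07575475e-05,
        1.18143222e+00, -1.78531503e-01]), 'joint_velocities': array([-0.00030485, -0.00235924, -0.0027977 ,  0.0001081 , -0.00089916,
       -0.00037358]), 'joint_torque': array([-2.26035850e-04, -4.40987062e+01, -1.77149695e+01,  6.34814682e-02,
        5.33701340e-02, -4.77425817e-05]), 'tool_pos': array([ 0.20586106, -0.58942326,  0.22167228]), 'tcp_rot': array([-3.09545989e+00, -5.24719825e-01,  1.17343448e-05]), 'wrist_force': array([ 0.74401154, -0.12307393, -1.05799683]), 'torque': array([ 0.02869805,  0.01697382, -0.00648181]), 'grasp_force': 0.0, 'finger_gap': 0.9998392893943032} -0.0187
```

View pics/top0.png

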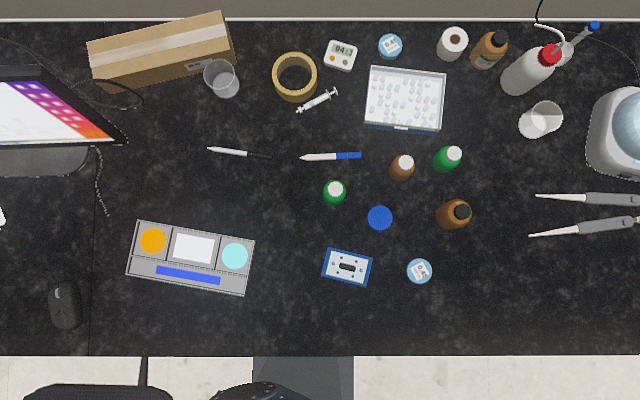

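View pics/side0.png

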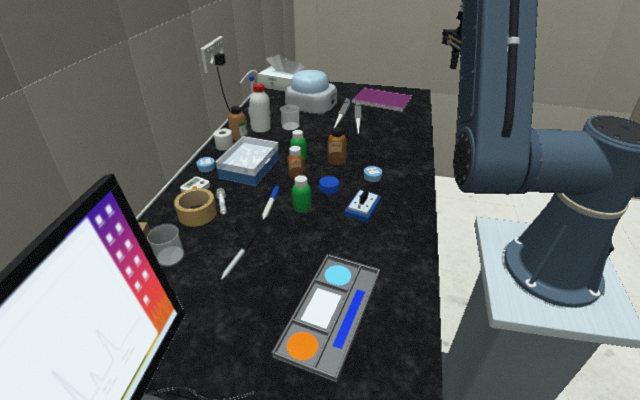

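Top view, what could be confused:
- **White-cap amber bottle:** (402,167). Lookalikes are the greens at (447,158) and (335,192), the black-capped bottle at (455,213) and the amber one at the wall, (490,50).
- **Light-blue tub:** (420,271). Lookalikes are the tub at the wall (390,46) and the screw cap (380,218).
- **Blue marker:** (331,156), against the black pen at (238,153).
- **Jig with plate:** (347,267).
- **Tray:** around (190,258).

Next I'll measure these and check them in one close crop.

```bash
cat > m.py <<'E'
from h import *
c=load('top'); s=load('side'); im=c['image']; hsv=cv2.cvtColor(im,cv2.COLOR_BGR2HSV)
def comps(lo,hi,box,hs=hsv,minA=8):
    m=cv2.inRange(hs,np.array(lo),np.array(hi)); M=np.zeros_like(m); x0,y0,x1,y1=box; M[y0:y1,x0:x1]=m[y0:y1,x0:x1]
    cs,_=cv2.findContours(M,cv2.RETR_EXTERNAL,cv2.CHAIN_APPROX_NONE)
    return sorted([k for k in cs if cv2.contourArea(k)>=minA],key=cv2.contourArea,reverse=True)
def rep(name,k,z,cc=c):
    P=onplane(cc,k.reshape(-1,2),z)[:,:2]*1000
    r=cv2.minAreaRect(P.astype(np.float32)); px=cv2.minAreaRect(k)[0]
    d=depthpt(cc,[px])[0]*1000
    print(name,'px',np.round(px,1),'rect c',np.round(r[0],1),'size',np.round(r[1],1),'ang',round(r[2],1),'depthpt',d.round(1)); return r
if __name__=='__main__':
    rep('amber',comps((10,150,120),(25,255,255),(130,220,175,260))[0],.004)
    rep('lbdisc',comps((80,60,120),(100,255,255),(215,235,255,275))[0],.004)
    rep('stripe',comps((105,150,100),(130,255,255),(140,255,235,295))[0],.004)
    rep('white',comps((0,0,200),(180,40,255),(165,225,225,270))[0],.004)
    rep('jig',comps((95,120,60),(125,255,255),(310,235,385,295))[0],.020)
    rep('bar',comps((0,0,0),(180,255,70),(333,255,362,279))[0],.050)
    rep('tub',comps((85,60,100),(115,255,255),(400,252,440,292))[0],.022)
    rep('cap',comps((0,0,150),(180,60,255),(388,150,418,180))[0],.089)
    rep('markB',comps((100,120,60),(130,255,255),(295,140,375,170))[0],.007)
    rep('markW',comps((0,0,120),(180,80,255),(295,140,375,170))[0],.007)
    rep('screw',comps((100,120,60),(125,255,255),(362,200,397,235))[0],.024)
    crop=im[130:300,290:480]; cv2.imwrite('pics/crop1.png',cv2.resize(crop,None,fx=4,fy=3.5,interpolation=cv2.INTER_CUBIC)[:600])
E
python3 m.py
```

```text
amber px [152.5 240.5] rect c [494.8 291.2] size [52.7 53.9] ang 45.9 depthpt [494.7 289.8   7.6]
lbdisc px [234.5 255.5] rect c [462.6 113.9] size [53.8 53.3] ang 90.0 depthpt [462.6 113.5   5.6]
stripe px [187.8 274.8] rect c [421.5 213.1] size [138.3  16.5] ang 79.7 depthpt [421.6 212.7   4.7]
white px [193.1 247.9] rect c [478.9 203. ] size [82.5 52.8] ang 79.7 depthpt [478.9 203.    4.6]
jig px [346.5 266.5] rect c [ 439.6 -125.7] size [99.6 64.5] ang 75.9 depthpt [ 440.7 -124.4   48.5]
bar px [346.6 266.9] rect c [ 440.  -124.6] size [32.1  9.8] ang 76.0 depthpt [ 439.9 -124.7   48.4]
tub px [418.5 270.5] rect c [ 431.1 -277. ] size [52.8 52.1] ang 89.9 depthpt [ 431.  -277.    21.4]
cap px [405.8 161.7] rect c [ 649.2 -241.6] size [30.1 28.4] ang 90.0 depthpt [ 649.8 -242.1   88.6]
markB px [348.5 155.5] rect c [ 679.6 -131.9] size [54.7 15.5] ang 90.0 depthpt [ 678.3 -131.6   13.1]
markW px [317.5 156.6] rect c [677.2 -64.3] size [14.2 76.9] ang 2.5 depthpt [676.8 -64.3   9.2]
screw px [379.5 217.5] rect c [ 542.7 -196. ] size [53.1 53.1] ang 89.9 depthpt [ 542.6 -196.    23.5]
```

View pics/crop1.png

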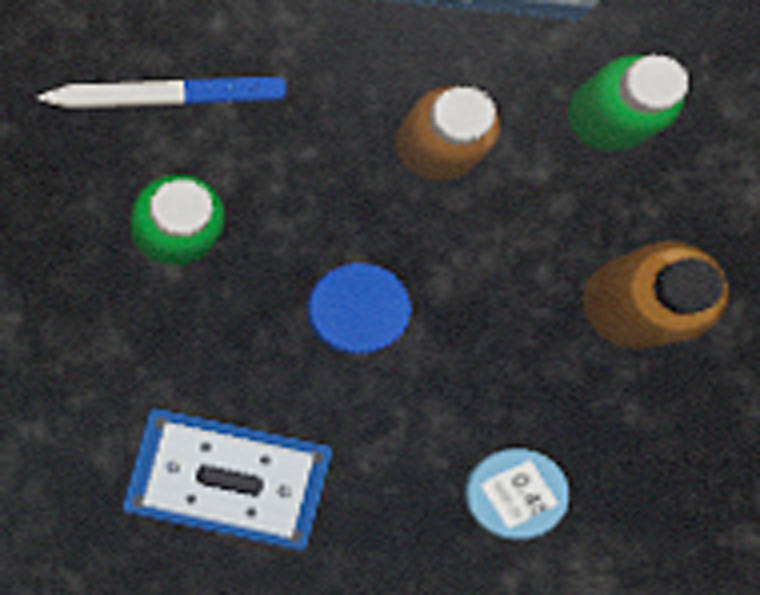

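The crop confirms the choices: smooth labelled tub, white-capped amber bottle, blue marker, and the plate on the jig. The measured sizes match the ones given. First I'll pick the tub, with tool yaw at 79.7° (closing along tray x).

```bash
cat > go.py <<'E'
import sys
from h import *
# args: x,y,z(mm),yaw(deg) ... -> dp, spin from current pose
s=manip.read_state(); T=R.from_rotvec(s['tcp_rot']).as_matrix(); p=s['tool_pos']*1000
y0=np.degrees(np.arctan2(T[1,0],T[0,0])); print('clk %.1f'%s['clock'],'p',p.round(1),'yaw %.1f'%y0,'F',s['wrist_force'].round(1),'gap %.1f'%(s['finger_gap']*87),'gf %.1f'%s['grasp_force'])
for a in sys.argv[1:]:
    x,y,z,w=map(float,a.split(',')); print(a,'dp',(T.T@(np.array([x,y,z])-p)).round(1),'spin %.3f'%-np.radians((w-y0+180)%360-180))
E
python3 go.py 431,-277,90,79.7 431,-277,13.5,79.7
python3 - <<'E'
from m import *
for nm,b in(('g1',(435,140,465,165)),('g2',(322,175,350,205))): rep(nm,comps((0,0,150),(180,60,255),b)[0],.089)
rep('blk',comps((0,0,0),(180,255,75),(450,198,473,222))[0],.106)
E
```

```text
clk 0.1 p [ 205.9 -589.4  221.7] yaw 19.2 F [ 0.7 -0.1 -1.1] gap 87.0 gf 0.0
431,-277,90,79.7 dp [ 315.5 -220.5  132.2] spin -1.055
431,-277,13.5,79.7 dp [ 315.5 -220.4  208.7] spin -1.055
g1 px [454. 153.] rect c [ 667.5 -339.1] size [28.1 28.7] ang 88.5 depthpt [ 666.9 -338.4   91.4]
g2 px [335.  188.5] rect c [ 596.  -100.6] size [27.8 30. ] ang 89.9 depthpt [ 596.1 -100.6   87.8]
blk px [461.  209.5] rect c [ 553.  -344.7] size [42.9 44.9] ang 88.5 depthpt [ 552.6 -345.1  104.4]
```

```bash
python3 go.py 431,-277,90,-10.3 431,-277,13.5,-10.3
```

```text
clk 0.1 p [ 205.9 -589.4  221.7] yaw 19.2 F [ 0.7 -0.1 -1.1] gap 87.0 gf 0.0
431,-277,90,-10.3 dp [ 315.5 -220.5  132.2] spin 0.516
431,-277,13.5,-10.3 dp [ 315.5 -220.4  208.7] spin 0.516
```

play_rows:
  steps:
    - {"dp": [315.5, -220.5, 130], "spin": 0.516, "jaw": 87}
    - {"dp": [315.5, -220.5, 130], "spin": 0.516, "jaw": 87}
    - {"dp": [315.5, -220.5, 130], "spin": 0.516, "jaw": 87}
    - {"dp": [315.5, -220.5, 130], "spin": 0.516, "jaw": 87}
    - {"dp": [315.5, -220.5, 130], "spin": 0.516, "jaw": 87}
    - {"dp": [315.5, -220.5, 130], "spin": 0.516, "jaw": 87}
    - {"dp": [315.5, -220.5, 130], "spin": 0.516, "jaw": 87}
    - {"dp": [315.5, -220.5, 130], "spin": 0.516, "jaw": 87}
    - {"dp": [315.5, -220.5, 130], "spin": 0.516, "jaw": 87}
    - {"dp": [315.5, -220.5, 130], "spin": 0.516, "jaw": 87}
    - {"dp": [315.5, -220.5, 130], "spin": 0.516, "jaw": 87}
    - {"dp": [315.5, -220.5, 130], "spin": 0.516, "jaw": 87}
  grip_force: 15

```text
clock: 1.3
tool_pos: [0.431, -0.2798, 0.0931]
tcp_rot: [3.127, -0.286, 0.002]
wrist_force: [-0.5, 1.0, 0.4]
finger_gap: 0.996
grasp_force: 0.0
```

```bash
python3 go.py 431,-277,13.5,-10.3
```

```text
clk 1.3 p [ 431.  -279.8   93.1] yaw -10.4 F [-0.5  1.   0.4] gap 86.7 gf 0.0
431,-277,13.5,-10.3 dp [-0.6 -2.9 79.6] spin -0.003
```

play_rows:
  steps:
    - {"dp": [0, 0, 40], "spin": 0, "jaw": 87}
    - {"dp": [0, 0, 70], "spin": 0, "jaw": 87}
    - {"dp": [0, 0, 79], "spin": 0, "jaw": 87}
    - {"dp": [0, 0, 79], "spin": 0, "jaw": 87}
    - {"dp": [0, 0, 79], "spin": 0, "jaw": 45}
    - {"dp": [0, 0, 79], "spin": 0, "jaw": 45}
    - {"dp": [0, 0, 79], "spin": 0, "jaw": 45}
    - {"dp": [0, 0, 79], "spin": 0, "jaw": 45}
    - {"dp": [0, 0, 79], "spin": 0, "jaw": 45}
    - {"dp": [0, 0, 79], "spin": 0, "jaw": 45}

```text
clock: 2.3
tool_pos: [0.4315, -0.278, 0.014]
tcp_rot: [3.128, -0.282, 0.001]
wrist_force: [-0.4, 0.9, 3.0]
finger_gap: 0.6
grasp_force: 15.0
```

```bash
python3 go.py 462.7,113.9,110,-10.3
```

```text
clk 2.3 p [ 431.5 -278.    14. ] yaw -10.3 F [-0.4  0.9  3. ] gap 52.2 gf 15.0
462.7,113.9,110,-10.3 dp [ -39.3 -391.1  -96.2] spin -0.000
```

play_rows:
  steps:
    - {"dp": [0, 0, -40], "spin": 0, "jaw": 45}
    - {"dp": [0, 0, -80], "spin": 0, "jaw": 45}
    - {"dp": [-4, -30, -96], "spin": 0, "jaw": 45}
    - {"dp": [-39, -391, -96], "spin": 0, "jaw": 45}
    - {"dp": [-39, -391, -96], "spin": 0, "jaw": 45}
    - {"dp": [-39, -391, -96], "spin": 0, "jaw": 45}
    - {"dp": [-39, -391, -96], "spin": 0, "jaw": 45}
    - {"dp": [-39, -391, -96], "spin": 0, "jaw": 45}
    - {"dp": [-39, -391, -96], "spin": 0, "jaw": 45}
    - {"dp": [-39, -391, -96], "spin": 0, "jaw": 45}
    - {"dp": [-39, -391, -96], "spin": 0, "jaw": 45}
    - {"dp": [-39, -391, -96], "spin": 0, "jaw": 45}
    - {"dp": [-39, -391, -96], "spin": 0, "jaw": 45}
    - {"dp": [-39, -391, -96], "spin": 0, "jaw": 45}
    - {"dp": [-39, -391, -96], "spin": 0, "jaw": 45}

```text
clock: 3.8
tool_pos: [0.463, 0.1122, 0.1095]
tcp_rot: [3.128, -0.287, -0.001]
wrist_force: [-0.5, 1.4, -0.5]
finger_gap: 0.601
grasp_force: 15.0
```

```bash
python3 go.py 462.7,113.9,19,-10.3
```

```text
clk 3.8 p [463.  112.2 109.5] yaw -10.5 F [-0.5  1.4 -0.5] gap 52.3 gf 15.0
462.7,113.9,19,-10.3 dp [-0.5 -1.7 90.5] spin -0.003
```

play_rows:
  steps:
    - {"dp": [-0.5, 0, 45], "spin": 0, "jaw": 45}
    - {"dp": [-0.5, -0.5, 75], "spin": 0, "jaw": 45}
    - {"dp": [-0.5, -0.5, 85], "spin": 0, "jaw": 45}
    - {"dp": [-0.5, -0.5, 90.5], "spin": 0, "jaw": 45}
    - {"dp": [-0.5, -0.5, 90.5], "spin": 0, "jaw": 45}
    - {"dp": [-0.5, -0.5, 90.5], "spin": 0, "jaw": 45}
    - {"dp": [-0.5, -0.5, 90.5], "spin": 0, "jaw": 65}
    - {"dp": [-0.5, -0.5, 90.5], "spin": 0, "jaw": 65}
    - {"dp": [-0.5, -0.5, 90.5], "spin": 0, "jaw": 65}
    - {"dp": [-0.5, -0.5, 60], "spin": 0, "jaw": 65}
    - {"dp": [-0.5, -0.5, 20], "spin": 0, "jaw": 65}
    - {"dp": [-0.5, -0.5, 0], "spin": 0, "jaw": 65}

```text
clock: 5.0
tool_pos: [0.4635, 0.1145, 0.112]
tcp_rot: [-3.129, 0.282, -0.005]
wrist_force: [0.6, 0.1, -0.5]
finger_gap: 0.745
grasp_force: 0.0
```

```bash
python3 go.py 440,-124.6,110,75.9 440,-124.6,90,75.9
```

```text
clk 5.0 p [463.5 114.5 112. ] yaw -10.3 F [ 0.6  0.1 -0.5] gap 64.8 gf 0.0
440,-124.6,110,75.9 dp [ 19.7 239.4   1.9] spin -1.505
440,-124.6,90,75.9 dp [ 19.6 239.4  21.9] spin -1.505
```

play_rows:
  steps:
    - {"dp": [20, 239, 0], "spin": -1.505, "jaw": 40}
    - {"dp": [20, 239, 0], "spin": -1.505, "jaw": 40}
    - {"dp": [20, 239, 0], "spin": -1.505, "jaw": 40}
    - {"dp": [20, 239, 0], "spin": -1.505, "jaw": 40}
    - {"dp": [20, 239, 0], "spin": -1.505, "jaw": 40}
    - {"dp": [20, 239, 0], "spin": -1.505, "jaw": 40}
    - {"dp": [20, 239, 0], "spin": -1.505, "jaw": 40}
    - {"dp": [20, 239, 0], "spin": -1.505, "jaw": 40}
    - {"dp": [20, 239, 0], "spin": -1.505, "jaw": 40}
    - {"dp": [20, 239, 0], "spin": -1.505, "jaw": 40}
    - {"dp": [20, 239, 0], "spin": -1.505, "jaw": 40}
    - {"dp": [20, 239, 0], "spin": -1.505, "jaw": 40}
    - {"dp": [20, 239, 0], "spin": -1.505, "jaw": 40}
    - {"dp": [20, 239, 0], "spin": -1.505, "jaw": 40}

```text
clock: 6.4
tool_pos: [0.4394, -0.1243, 0.1097]
tcp_rot: [2.479, 1.93, 0.0]
wrist_force: [-0.5, 0.2, -0.9]
finger_gap: 0.457
grasp_force: 0.0
```

```bash
python3 go.py 440,-124.6,30,75.9
python3 - <<'E'
from m import *
c0=load('top')
# dowels/bar check in side view from start image
hs=cv2.cvtColor(s['image'],cv2.COLOR_BGR2HSV)
k=comps((95,110,50),(125,255,255),(340,180,390,225),hs)[0]
rep('jig side',k,.02,s)
d=shot('side','side1.png'); cv2.imwrite('pics/s1.png',cv2.resize(d['image'][150:400,240:460],None,fx=2.6,fy=2.4,interpolation=cv2.INTER_CUBIC))
E
```

```text
clk 6.4 p [ 439.4 -124.3  109.7] yaw 75.8 F [-0.5  0.2 -0.9] gap 39.7 gf 0.0
440,-124.6,30,75.9 dp [-0.1  0.7 79.7] spin -0.002
jig side px [362.  205.2] rect c [ 439.8 -117.3] size [121.7  70.6] ang 76.2 depthpt [ 440.2 -108.4   25.6]
```

View pics/s1.png

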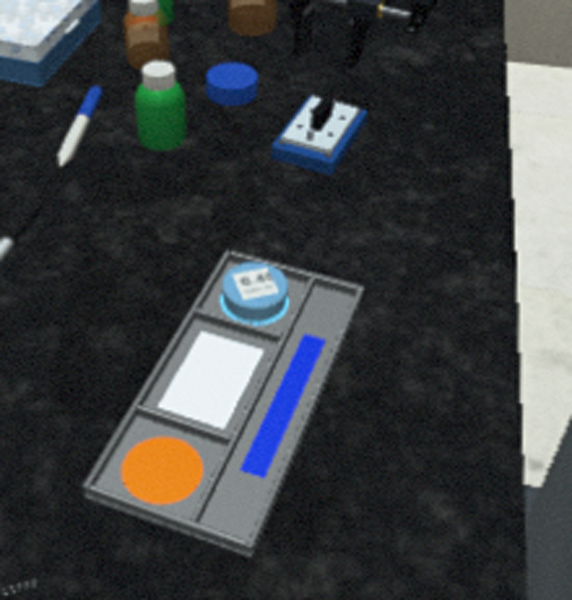

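The crop shows the tub flat in the light-blue pocket at (255,292) and the fingers above the jig at (330,30). Next I'll lower onto the bar and close lightly, watching the side force.

play_rows:
  steps:
    - {"dp": [0, 0.5, 40], "spin": 0, "jaw": 40}
    - {"dp": [0, 0.5, 65], "spin": 0, "jaw": 40}
    - {"dp": [0, 0.5, 79], "spin": 0, "jaw": 40}
    - {"dp": [0, 0.5, 79.5], "spin": 0, "jaw": 40}
    - {"dp": [0, 0.5, 79.5], "spin": 0, "jaw": 20}
    - {"dp": [0, 0.5, 79.5], "spin": 0, "jaw": 5}
    - {"dp": [0, 0.5, 79.5], "spin": 0, "jaw": 5}
    - {"dp": [0, 0.5, 79.5], "spin": 0, "jaw": 5}
    - {"dp": [0, 0.5, 79.5], "spin": 0, "jaw": 5}
    - {"dp": [0, 0.5, 79.5], "spin": 0, "jaw": 5}
  grip_force: 10

```text
clock: 7.45
tool_pos: [0.4402, -0.1247, 0.0307]
tcp_rot: [2.476, 1.931, 0.001]
wrist_force: [-0.9, 0.8, 6.5]
finger_gap: 0.134
grasp_force: 10.0
```

```bash
python3 go.py 440,-124.6,30,75.9; python3 -c "
from workcell import manip;print(manip.read_state()['torque'])"
```

```text
clk 7.5 p [ 440.2 -124.7   30.7] yaw 75.9 F [-0.9  0.8  6.5] gap 11.7 gf 10.0
440,-124.6,30,75.9 dp [ 0.  -0.2  0.7] spin 0.000
[ 0.04629896  0.04925818 -0.01798336]
```

play_rows:
  steps:
    - {"dp": [0, 0, 0], "spin": 0, "jaw": 5}
    - {"dp": [0, 0, 0], "spin": 0, "jaw": 5}
    - {"dp": [0, 0, -2], "spin": 0, "jaw": 5}
    - {"dp": [0, 0, -4], "spin": 0, "jaw": 5}
    - {"dp": [0, 0, -6], "spin": 0, "jaw": 5}
    - {"dp": [0, 0, -8], "spin": 0, "jaw": 5}
  grip_force: 30

```text
clock: 8.05
tool_pos: [0.4397, -0.1244, 0.0381]
tcp_rot: [-2.477, -1.932, 0.0]
wrist_force: [-0.2, 0.2, -0.3]
finger_gap: 0.136
grasp_force: 30.0
```

play_rows:
  steps:
    - {"dp": [0, 0, -4], "spin": 0, "jaw": 5}
    - {"dp": [0, 0, -8], "spin": 0, "jaw": 5}
    - {"dp": [0, 0, -12], "spin": 0, "jaw": 5}
    - {"dp": [0, 0, -16], "spin": 0, "jaw": 5}
    - {"dp": [0, 0, -24], "spin": 0, "jaw": 5}
    - {"dp": [0, 0, -40], "spin": 0, "jaw": 5}
    - {"dp": [0, 0, -60], "spin": 0, "jaw": 5}
    - {"dp": [0, 0, -62], "spin": 0, "jaw": 5}
    - {"dp": [0, 0, -62], "spin": 0, "jaw": 5}

```text
clock: 8.95
tool_pos: [0.4402, -0.1247, 0.1007]
tcp_rot: [2.476, 1.931, 0.001]
wrist_force: [0.1, -0.3, -2.3]
finger_gap: 0.137
grasp_force: 30.0
```

```bash
python3 go.py 478.9,202.8,100,79.7
python3 - <<'E'
from h import *
d=shot('side'); cv2.imwrite('pics/s2.png',cv2.resize(d['image'][120:240,280:440],None,fx=4,fy=4,interpolation=cv2.INTER_CUBIC))
E
```

```text
clk 8.9 p [ 440.2 -124.7  100.7] yaw 75.9 F [ 0.1 -0.3 -2.3] gap 12.0 gf 30.0
478.9,202.8,100,79.7 dp [327.1 -42.2   0.4] spin -0.066
```

View pics/s2.png

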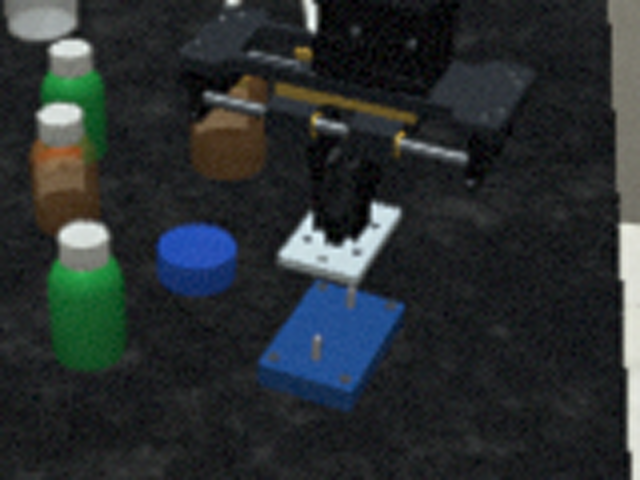

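The plate hangs level at about (340,240) in the crop, clear of both dowels. Carrying it to the middle pocket.

play_rows:
  steps:
    - {"dp": [327, -42, 0], "spin": -0.066, "jaw": 5}
    - {"dp": [327, -42, 0], "spin": -0.066, "jaw": 5}
    - {"dp": [327, -42, 0], "spin": -0.066, "jaw": 5}
    - {"dp": [327, -42, 0], "spin": -0.066, "jaw": 5}
    - {"dp": [327, -42, 0], "spin": -0.066, "jaw": 5}
    - {"dp": [327, -42, 0], "spin": -0.066, "jaw": 5}
    - {"dp": [327, -42, 0], "spin": -0.066, "jaw": 5}
    - {"dp": [327, -42, 0], "spin": -0.066, "jaw": 5}
    - {"dp": [327, -42, 0], "spin": -0.066, "jaw": 5}
    - {"dp": [327, -42, 0], "spin": -0.066, "jaw": 5}
    - {"dp": [327, -42, 0], "spin": -0.066, "jaw": 5}

```text
clock: 10.1
tool_pos: [0.4784, 0.2015, 0.0996]
tcp_rot: [-2.414, -2.01, 0.002]
wrist_force: [0.6, 0.1, -1.0]
finger_gap: 0.136
grasp_force: 30.0
```

```bash
python3 go.py 478.9,202.8,15.5,79.7
```

```text
clk 10.1 p [478.4 201.5  99.6] yaw 79.6 F [ 0.6  0.1 -1. ] gap 11.9 gf 30.0
478.9,202.8,15.5,79.7 dp [ 1.4  0.4 84.1] spin -0.002
```

play_rows:
  steps:
    - {"dp": [0.5, 0.3, 40], "spin": 0, "jaw": 5}
    - {"dp": [0.5, 0.3, 65], "spin": 0, "jaw": 5}
    - {"dp": [0.5, 0.3, 76], "spin": 0, "jaw": 5}
    - {"dp": [0.5, 0.3, 81], "spin": 0, "jaw": 5}
    - {"dp": [0.5, 0.3, 84], "spin": 0, "jaw": 5}
    - {"dp": [0.5, 0.3, 85], "spin": 0, "jaw": 5}
    - {"dp": [0.5, 0.3, 85], "spin": 0, "jaw": 5}
    - {"dp": [0.5, 0.3, 85], "spin": 0, "jaw": 26}
    - {"dp": [0.5, 0.3, 85], "spin": 0, "jaw": 26}
    - {"dp": [0.5, 0.3, 85], "spin": 0, "jaw": 26}
    - {"dp": [0.5, 0.3, 70], "spin": 0, "jaw": 26}
    - {"dp": [0.5, 0.3, 30], "spin": 0, "jaw": 30}
    - {"dp": [0.5, 0.3, -20], "spin": 0, "jaw": 50}
    - {"dp": [0.5, 0.3, -60], "spin": 0, "jaw": 70}
    - {"dp": [0.5, 0.3, -60], "spin": 0, "jaw": 70}

```text
clock: 11.6
tool_pos: [0.483, 0.2043, 0.1657]
tcp_rot: [2.407, 2.009, 0.018]
wrist_force: [0.8, 0.7, -0.2]
finger_gap: 0.532
grasp_force: 0.0
```

```bash
python3 go.py 649.4,-241.6,160,80 649.4,-241.6,27,80
```

```text
clk 11.6 p [483.  204.3 165.7] yaw 79.7 F [ 0.8  0.7 -0.2] gap 46.3 gf 0.0
649.4,-241.6,160,80 dp [-409.   243.3    6.6] spin -0.005
649.4,-241.6,27,80 dp [-409.7  241.7  139.6] spin -0.005
```

play_rows:
  steps:
    - {"dp": [-409, 243, 0], "spin": 0, "jaw": 75}
    - {"dp": [-409, 243, 0], "spin": 0, "jaw": 75}
    - {"dp": [-409, 243, 0], "spin": 0, "jaw": 75}
    - {"dp": [-409, 243, 0], "spin": 0, "jaw": 75}
    - {"dp": [-409, 243, 0], "spin": 0, "jaw": 75}
    - {"dp": [-409, 243, 0], "spin": 0, "jaw": 75}
    - {"dp": [-409, 243, 0], "spin": 0, "jaw": 75}
    - {"dp": [-409, 243, 0], "spin": 0, "jaw": 75}
    - {"dp": [-409, 243, 0], "spin": 0, "jaw": 75}
    - {"dp": [-409, 243, 0], "spin": 0, "jaw": 75}
    - {"dp": [-409, 243, 0], "spin": 0, "jaw": 75}
    - {"dp": [-409, 243, 0], "spin": 0, "jaw": 75}
    - {"dp": [-409, 243, 0], "spin": 0, "jaw": 75}
    - {"dp": [-409, 243, 0], "spin": 0, "jaw": 75}

```text
clock: 13.0
tool_pos: [0.6444, -0.2406, 0.1598]
tcp_rot: [-2.409, -2.014, 0.001]
wrist_force: [-0.2, -0.1, 0.0]
finger_gap: 0.862
grasp_force: 0.0
```

```bash
python3 go.py 649.4,-241.8,27,80
python3 - <<'E'
from h import *
c=load('top'); print('box',depthpt(c,[[400,129],[400,125],[368,70],[440,75]]).round(3).tolist())
# bottle base check in side view: project axis
s=load('side'); print(pix(s,[[.6494,-.2418,.089],[.6494,-.2418,0]]))
d=shot('side','side3.png'); cv2.imwrite('pics/s3.png',cv2.resize(d['image'][100:220,190:380],None,fx=4,fy=4,interpolation=cv2.INTER_CUBIC))
E
```

```text
clk 13.0 p [ 644.4 -240.6  159.8] yaw 79.8 F [-0.2 -0.1  0. ] gap 75.0 gf 0.0
649.4,-241.8,27,80 dp [ -0.4   5.3 132.8] spin -0.004
box [[0.737, -0.244, 0.013], [0.737, -0.239, 0.045], [0.876, -0.177, 0.0], [0.842, -0.324, 0.057]]
[[294.59752173 148.57079059]
 [295.77660738 175.26585353]]
```

View pics/s3.png

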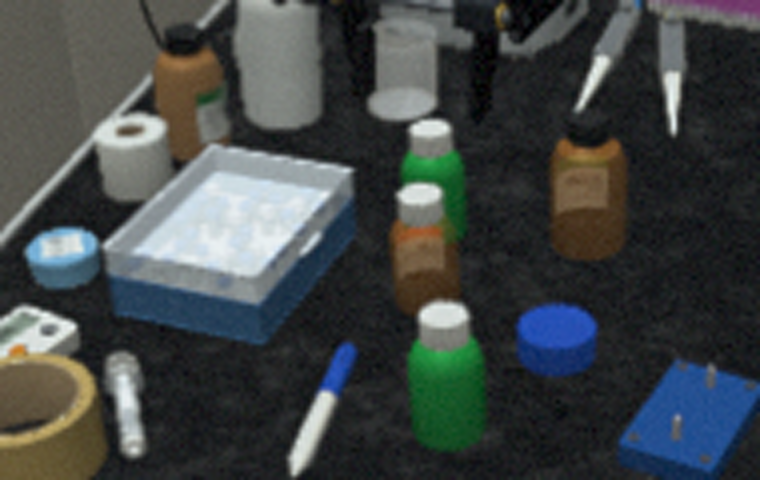

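The projected bottle axis lands at (418,194) in the crop, on the white cap at (420,195). The box behind starts at x 737 and is low enough. Descending to the body and gripping.

play_rows:
  steps:
    - {"dp": [-0.4, 5, 30], "spin": 0, "jaw": 75}
    - {"dp": [-0.4, 5, 65], "spin": 0, "jaw": 75}
    - {"dp": [-0.4, 5, 100], "spin": 0, "jaw": 75}
    - {"dp": [-0.4, 5, 125], "spin": 0, "jaw": 75}
    - {"dp": [-0.4, 5, 132], "spin": 0, "jaw": 75}
    - {"dp": [-0.4, 5, 132], "spin": 0, "jaw": 75}
    - {"dp": [-0.4, 5, 132], "spin": 0, "jaw": 55}
    - {"dp": [-0.4, 5, 132], "spin": 0, "jaw": 40}
    - {"dp": [-0.4, 5, 132], "spin": 0, "jaw": 40}
    - {"dp": [-0.4, 5, 132], "spin": 0, "jaw": 40}
    - {"dp": [-0.4, 5, 132], "spin": 0, "jaw": 40}
    - {"dp": [-0.4, 5, 132], "spin": 0, "jaw": 40}
  grip_force: 20

```text
clock: 14.25
tool_pos: [0.6498, -0.244, 0.029]
tcp_rot: [2.412, 2.013, -0.0]
wrist_force: [-1.3, 1.0, 5.0]
finger_gap: 0.54
grasp_force: 19.9
```

```bash
python3 go.py 494.9,291,150,79.7
```

```text
clk 14.2 p [ 649.8 -244.    29. ] yaw 79.7 F [-1.3  1.   5. ] gap 47.0 gf 19.9
494.9,291,150,79.7 dp [ 498.6 -248.1 -121.1] spin -0.000
```

play_rows:
  steps:
    - {"dp": [0, 0, -15], "spin": 0, "jaw": 40}
    - {"dp": [0, 0, -50], "spin": 0, "jaw": 40}
    - {"dp": [0, 0, -90], "spin": 0, "jaw": 40}
    - {"dp": [0, 0, -121], "spin": 0, "jaw": 40}
    - {"dp": [18, -9, -121], "spin": 0, "jaw": 40}
    - {"dp": [498, -248, -121], "spin": 0, "jaw": 40}
    - {"dp": [498, -248, -121], "spin": 0, "jaw": 40}
    - {"dp": [498, -248, -121], "spin": 0, "jaw": 40}
    - {"dp": [498, -248, -121], "spin": 0, "jaw": 40}
    - {"dp": [498, -248, -121], "spin": 0, "jaw": 40}
    - {"dp": [498, -248, -121], "spin": 0, "jaw": 40}
    - {"dp": [498, -248, -121], "spin": 0, "jaw": 40}
    - {"dp": [498, -248, -121], "spin": 0, "jaw": 40}
    - {"dp": [498, -248, -121], "spin": 0, "jaw": 40}
    - {"dp": [498, -248, -121], "spin": 0, "jaw": 40}
    - {"dp": [498, -248, -121], "spin": 0, "jaw": 40}
    - {"dp": [498, -248, -121], "spin": 0, "jaw": 40}
    - {"dp": [498, -248, -121], "spin": 0, "jaw": 40}
    - {"dp": [498, -248, -121], "spin": 0, "jaw": 40}

```text
clock: 16.15
tool_pos: [0.4954, 0.2897, 0.1493]
tcp_rot: [2.412, 2.012, 0.0]
wrist_force: [0.7, -0.5, -1.1]
finger_gap: 0.543
grasp_force: 19.9
```

```bash
python3 go.py 494.9,291,33.5,79.7;python3 - <<'E'
from h import *
d=shot('side','side4.png'); cv2.imwrite('pics/s4.png',cv2.resize(d['image'][180:400,220:420],None,fx=3,fy=2.7,interpolation=cv2.INTER_CUBIC))
E
```

```text
clk 16.1 p [495.4 289.7 149.3] yaw 79.6 F [ 0.7 -0.5 -1.1] gap 47.2 gf 19.9
494.9,291,33.5,79.7 dp [  1.2  -0.7 115.8] spin -0.001
```

View pics/s4.png

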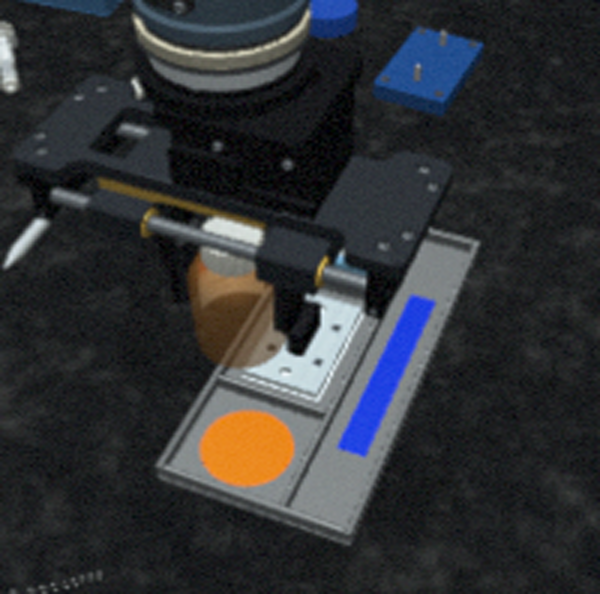

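The bottle hangs upright in the grip at (235,290), and the plate lies in its pocket at (315,345), lengthwise. Now I'll lower it slowly.

play_rows:
  steps:
    - {"dp": [0.5, -0.5, 40], "spin": 0, "jaw": 40}
    - {"dp": [0.5, -0.5, 75], "spin": 0, "jaw": 40}
    - {"dp": [0.5, -0.5, 100], "spin": 0, "jaw": 40}
    - {"dp": [0.5, -0.5, 108], "spin": 0, "jaw": 40}
    - {"dp": [0.5, -0.5, 112], "spin": 0, "jaw": 40}
    - {"dp": [0.5, -0.5, 114], "spin": 0, "jaw": 40}
    - {"dp": [0.5, -0.5, 115], "spin": 0, "jaw": 40}
    - {"dp": [0.5, -0.5, 115.5], "spin": 0, "jaw": 40}
    - {"dp": [0.5, -0.5, 115.5], "spin": 0, "jaw": 40}

```text
clock: 17.1
tool_pos: [0.4951, 0.2913, 0.0344]
tcp_rot: [2.412, 2.013, 0.002]
wrist_force: [-0.1, -0.3, -0.3]
finger_gap: 0.539
grasp_force: 19.9
```

play_rows:
  steps:
    - {"dp": [0, 0, 0.5], "spin": 0, "jaw": 40}
    - {"dp": [0, 0, 1], "spin": 0, "jaw": 40}
    - {"dp": [0, 0, 1], "spin": 0, "jaw": 40}

```text
clock: 17.4
tool_pos: [0.4947, 0.2912, 0.033]
tcp_rot: [2.412, 2.013, 0.001]
wrist_force: [0.0, -0.5, 1.9]
finger_gap: 0.54
grasp_force: 19.9
```

play_rows:
  steps:
    - {"dp": [0, 0, 0.5], "spin": 0, "jaw": 40}
    - {"dp": [0, 0, 0.5], "spin": 0, "jaw": 50}
    - {"dp": [0, 0, 0.5], "spin": 0, "jaw": 55}
    - {"dp": [0, 0, 0.5], "spin": 0, "jaw": 62}
    - {"dp": [0, 0, 0.5], "spin": 0, "jaw": 70}
    - {"dp": [0, 0, 0.5], "spin": 0, "jaw": 72}
    - {"dp": [0, 0, -20], "spin": 0, "jaw": 72}
    - {"dp": [0, 0, -60], "spin": 0, "jaw": 72}
    - {"dp": [0, 0, -100], "spin": 0, "jaw": 72}
    - {"dp": [0, 0, -140], "spin": 0, "jaw": 60}
    - {"dp": [0, 0, -140], "spin": 0, "jaw": 50}

```text
clock: 18.5
tool_pos: [0.4984, 0.2926, 0.1783]
tcp_rot: [2.409, 2.01, 0.018]
wrist_force: [0.7, 0.7, -0.5]
finger_gap: 0.726
grasp_force: 0.0
```

```bash
python3 go.py 678.3,-93,140,92 678.3,-93,5,92
python3 - <<'E'
from m import *
# marker ends and axis by combined mask, at z=7
B=comps((100,120,60),(130,255,255),(295,140,375,170))[0]; W=comps((0,0,120),(180,80,255),(295,140,375,170))[0]
P=onplane(c,np.vstack([B,W]).reshape(-1,2),.009)*1000
v=cv2.fitLine(P[:,:2].astype(np.float32),cv2.DIST_L2,0,.01,.01).ravel(); print('line',v,'y range',P[:,1].min(),P[:,1].max(), 'rect',cv2.minAreaRect(P[:,:2].astype(np.float32)))
E
```

```text
clk 18.5 p [498.4 292.6 178.3] yaw 79.7 F [ 0.7  0.7 -0.5] gap 63.1 gf 0.0
678.3,-93,140,92 dp [-347.4  245.6   38.7] spin -0.215
678.3,-93,5,92 dp [-348.3  244.1  173.7] spin -0.215
line [ 4.228042e-02 -9.991058e-01  6.781555e+02 -9.485257e+01] y range -159.10552163438774 -26.056382442629868 rect ((678.5447387695312, -92.60684967041016), (15.929454803466797, 133.32940673828125), 1.8963831663131714)
```

The green bottle at (596,-101) blocks the gripper body from straddling the marker at its middle. So I'll grip the white half at an angle, move the marker to clear ground and regrip it there.

```bash
python3 go.py 676.5,-56,140,70 676.5,-56,5,70
```

```text
clk 18.5 p [498.4 292.6 178.3] yaw 79.7 F [ 0.7  0.7 -0.5] gap 63.1 gf 0.0
676.5,-56,140,70 dp [-311.3  237.2   38.9] spin 0.169
676.5,-56,5,70 dp [-312.2  235.7  173.9] spin 0.169
```

play_rows:
  steps:
    - {"dp": [-311, 237, 20], "spin": 0.169, "jaw": 45}
    - {"dp": [-311, 237, 20], "spin": 0.169, "jaw": 45}
    - {"dp": [-311, 237, 20], "spin": 0.169, "jaw": 45}
    - {"dp": [-311, 237, 20], "spin": 0.169, "jaw": 45}
    - {"dp": [-311, 237, 20], "spin": 0.169, "jaw": 45}
    - {"dp": [-311, 237, 20], "spin": 0.169, "jaw": 45}
    - {"dp": [-311, 237, 20], "spin": 0.169, "jaw": 45}
    - {"dp": [-311, 237, 20], "spin": 0.169, "jaw": 45}
    - {"dp": [-311, 237, 20], "spin": 0.169, "jaw": 45}
    - {"dp": [-311, 237, 20], "spin": 0.169, "jaw": 45}
    - {"dp": [-311, 237, 20], "spin": 0.169, "jaw": 45}
    - {"dp": [-311, 237, 20], "spin": 0.169, "jaw": 45}
    - {"dp": [-311, 237, 20], "spin": 0.169, "jaw": 45}

```text
clock: 19.8
tool_pos: [0.6715, -0.0557, 0.1527]
tcp_rot: [-2.571, -1.804, 0.0]
wrist_force: [-0.1, 0.1, -0.3]
finger_gap: 0.516
grasp_force: 0.0
```

```bash
python3 go.py 676.5,-56,5,70
python3 - <<'E'
from h import *
d=shot('side','side5.png'); cv2.imwrite('pics/s5.png',cv2.resize(d['image'][120:400,180:420],None,fx=2.4,fy=2.1,interpolation=cv2.INTER_CUBIC))
E
```

```text
clk 19.8 p [671.5 -55.7 152.7] yaw 70.1 F [-0.1  0.1 -0.3] gap 44.9 gf 0.0
676.5,-56,5,70 dp [  1.4   4.8 147.7] spin 0.002
```

View pics/s5.png

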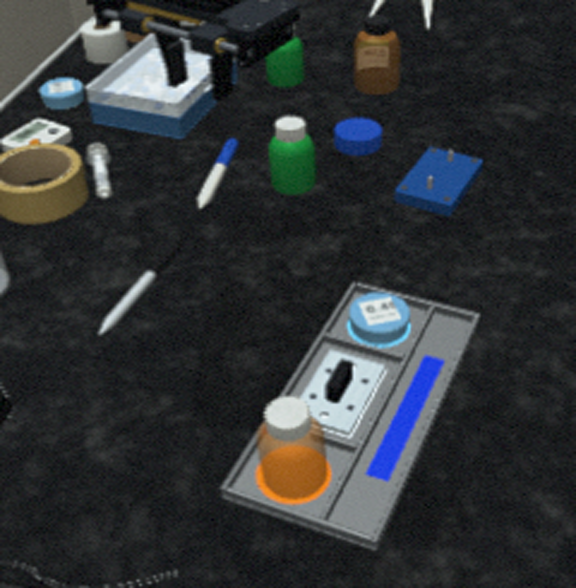

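The bottle stands upright at (292,450), with the plate and tub in place and the marker at (218,172). Descending to grip the marker.

play_rows:
  steps:
    - {"dp": [1, 4.5, 40], "spin": 0, "jaw": 45}
    - {"dp": [1, 4.5, 85], "spin": 0, "jaw": 45}
    - {"dp": [1, 4.5, 120], "spin": 0, "jaw": 45}
    - {"dp": [1, 4.5, 140], "spin": 0, "jaw": 45}
    - {"dp": [1, 4.5, 149], "spin": 0, "jaw": 45}
    - {"dp": [1, 4.5, 149], "spin": 0, "jaw": 45}
    - {"dp": [1, 4.5, 149], "spin": 0, "jaw": 25}
    - {"dp": [1, 4.5, 149], "spin": 0, "jaw": 18}
    - {"dp": [1, 4.5, 149], "spin": 0, "jaw": 5}
    - {"dp": [1, 4.5, 149], "spin": 0, "jaw": 5}
    - {"dp": [1, 4.5, 149], "spin": 0, "jaw": 5}
    - {"dp": [1, 4.5, 149], "spin": 0, "jaw": 5}
  grip_force: 20

```text
clock: 21.05
tool_pos: [0.6771, -0.0581, 0.0042]
tcp_rot: [2.573, 1.801, 0.001]
wrist_force: [0.5, 0.1, 3.5]
finger_gap: 0.155
grasp_force: 20.0
```

```bash
python3 go.py 570,80,60,80 570,80,5,80
```

```text
clk 21.1 p [677.1 -58.1   4.2] yaw 70.0 F [0.5 0.1 3.5] gap 13.5 gf 20.0
570,80,60,80 dp [  93.1 -147.8  -55.9] spin -0.175
570,80,5,80 dp [  93.1 -147.9   -0.9] spin -0.175
```

play_rows:
  steps:
    - {"dp": [0, 0, -20], "spin": 0, "jaw": 5}
    - {"dp": [0, 0, -60], "spin": 0, "jaw": 5}
    - {"dp": [0, 0, -110], "spin": 0, "jaw": 5}
    - {"dp": [93, -148, -110], "spin": -0.175, "jaw": 5}
    - {"dp": [93, -148, -110], "spin": -0.175, "jaw": 5}
    - {"dp": [93, -148, -110], "spin": -0.175, "jaw": 5}
    - {"dp": [93, -148, -110], "spin": -0.175, "jaw": 5}
    - {"dp": [93, -148, -110], "spin": -0.175, "jaw": 5}
    - {"dp": [93, -148, -70], "spin": -0.175, "jaw": 5}
    - {"dp": [93, -148, -35], "spin": -0.175, "jaw": 5}
    - {"dp": [93, -148, -15], "spin": -0.175, "jaw": 5}
    - {"dp": [93, -148, -5], "spin": -0.175, "jaw": 5}
    - {"dp": [93, -148, -1], "spin": -0.175, "jaw": 5}
    - {"dp": [93, -148, -1], "spin": -0.175, "jaw": 5}

```text
clock: 22.45
tool_pos: [0.5704, 0.0795, 0.005]
tcp_rot: [2.406, 2.019, 0.001]
wrist_force: [-0.5, 0.2, -0.5]
finger_gap: 0.152
grasp_force: 20.0
```

```bash
python3 go.py 570,80,5,80
python3 - <<'E'
from h import *
d=shot('side','side6.png'); cv2.imwrite('pics/s6.png',cv2.resize(d['image'][120:320,180:400],None,fx=3,fy=2.8,interpolation=cv2.INTER_CUBIC))
E
```

```text
clk 22.4 p [570.4  79.5   5. ] yaw 80.0 F [-0.5  0.2 -0.5] gap 13.2 gf 20.0
570,80,5,80 dp [ 0.5 -0.4  0. ] spin -0.000
```

View pics/s6.png

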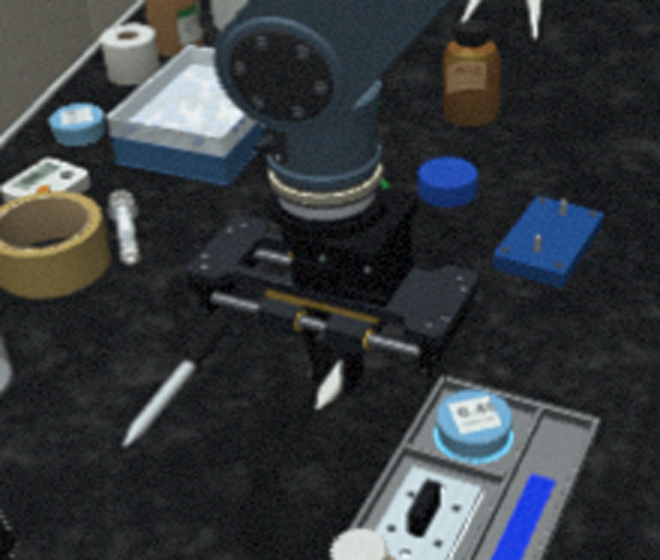

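The marker is held along the tool, with its white tip at (328,385). I'll lower it fully, release, rise and measure it again.

play_rows:
  steps:
    - {"dp": [0, 0, 1], "spin": 0, "jaw": 5}
    - {"dp": [0, 0, 1], "spin": 0, "jaw": 16}
    - {"dp": [0, 0, 1], "spin": 0, "jaw": 20}
    - {"dp": [0, 0, 1], "spin": 0, "jaw": 28}
    - {"dp": [0, 0, 1], "spin": 0, "jaw": 40}
    - {"dp": [0, 0, -30], "spin": 0, "jaw": 40}
    - {"dp": [80, 0, -80], "spin": 0, "jaw": 40}
    - {"dp": [130, 0, -120], "spin": 0, "jaw": 40}
    - {"dp": [180, 0, -120], "spin": 0, "jaw": 40}
    - {"dp": [200, 0, -120], "spin": 0, "jaw": 40}
    - {"dp": [200, 0, -120], "spin": 0, "jaw": 40}

```text
clock: 23.6
tool_pos: [0.6051, 0.2817, 0.1267]
tcp_rot: [2.402, 2.023, 0.008]
wrist_force: [-0.2, -0.1, -0.1]
finger_gap: 0.457
grasp_force: 0.0
```

```bash
python3 go.py
python3 - <<'E'
from h import *
c=shot('top','top7.png'); cv2.imwrite('pics/t7.png',cv2.resize(c['image'][130:310,110:400],None,fx=2.7,fy=2.7))
E
```

```text
clk 23.6 p [605.1 281.7 126.7] yaw 80.2 F [-0.2 -0.1 -0.1] gap 39.8 gf 0.0
```

View pics/t7.png

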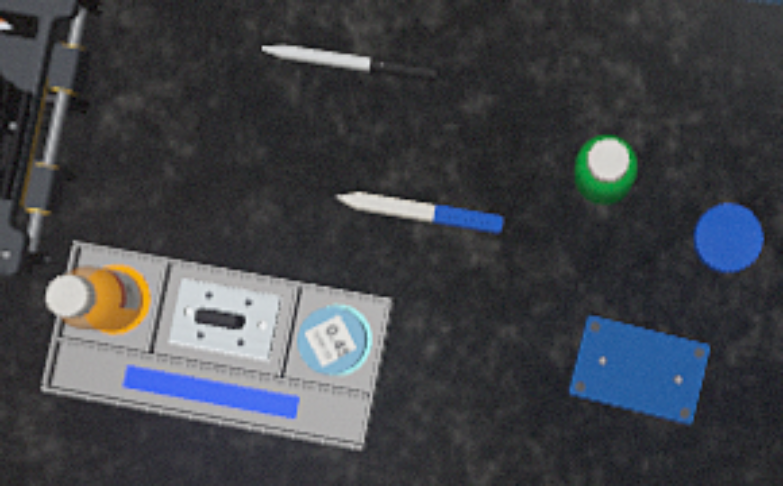

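The crop shows the marker on open ground with ends at (338,198) and (502,224). The tray items are seated and nothing else has moved. Now for its exact pose.

```bash
python3 - <<'E'
from m import *
B=comps((100,120,60),(130,255,255),(225,190,305,222))[0]; W=comps((0,0,120),(180,80,255),(225,190,305,222))[0]
P=onplane(c,np.vstack([B,W]).reshape(-1,2),.009)*1000
r=cv2.minAreaRect(P[:,:2].astype(np.float32)); print(r)
E
python3 go.py 565,45,100,80
```

```text
((565.271484375, 48.13286590576172), (133.5793914794922, 15.417881965637207), 80.00911712646484)
clk 23.6 p [605.7 283.8 127. ] yaw 80.3 F [1.3 1.7 0.6] gap 40.1 gf 0.0
565,45,100,80 dp [-2.424e+02  1.000e-01  2.570e+01] spin 0.005
```

play_rows:
  steps:
    - {"dp": [-239, 0, 0], "spin": 0.003, "jaw": 40}
    - {"dp": [-239, 0, 0], "spin": 0.003, "jaw": 40}
    - {"dp": [-239, 0, 0], "spin": 0.003, "jaw": 40}
    - {"dp": [-239, 0, 0], "spin": 0.003, "jaw": 40}
    - {"dp": [-239, 0, 0], "spin": 0.003, "jaw": 40}
    - {"dp": [-239, 0, 40], "spin": 0.003, "jaw": 40}
    - {"dp": [-239, 0, 80], "spin": 0.003, "jaw": 40}
    - {"dp": [-239, 0, 100], "spin": 0.003, "jaw": 40}
    - {"dp": [-239, 0, 100], "spin": 0.003, "jaw": 40}
    - {"dp": [-239, 0, 100], "spin": 0.003, "jaw": 40}

```text
clock: 24.65
tool_pos: [0.5624, 0.0414, 0.0245]
tcp_rot: [-2.409, -2.016, 0.001]
wrist_force: [0.3, 0.4, 0.3]
finger_gap: 0.461
grasp_force: 0.0
```

```bash
python3 go.py 565.3,48.1,4,80
```

```text
clk 24.6 p [562.4  41.4  24.5] yaw 79.8 F [0.3 0.4 0.3] gap 40.1 gf 0.0
565.3,48.1,4,80 dp [ 7.1  1.7 20.5] spin -0.003
```

play_rows:
  steps:
    - {"dp": [7, 1.5, 10], "spin": -0.003, "jaw": 40}
    - {"dp": [7, 1.5, 20.5], "spin": -0.003, "jaw": 40}
    - {"dp": [7, 1.5, 20.5], "spin": -0.003, "jaw": 40}
    - {"dp": [7, 1.5, 20.5], "spin": -0.003, "jaw": 40}
    - {"dp": [7, 1.5, 20.5], "spin": -0.003, "jaw": 22}
    - {"dp": [7, 1.5, 20.5], "spin": -0.003, "jaw": 5}
    - {"dp": [7, 1.5, 20.5], "spin": -0.003, "jaw": 5}
    - {"dp": [7, 1.5, 20.5], "spin": -0.003, "jaw": 5}
    - {"dp": [7, 1.5, 20.5], "spin": -0.003, "jaw": 5}
    - {"dp": [7, 1.5, 20.5], "spin": -0.003, "jaw": 5}

```text
clock: 25.65
tool_pos: [0.5654, 0.0482, 0.0042]
tcp_rot: [2.406, 2.02, 0.0]
wrist_force: [-0.4, 0.1, 1.0]
finger_gap: 0.157
grasp_force: 20.0
```

```bash
python3 go.py 421.7,213.1,130,79.7
```

```text
clk 25.6 p [565.4  48.2   4.2] yaw 80.0 F [-0.4  0.1  1. ] gap 13.7 gf 20.0
421.7,213.1,130,79.7 dp [ 137.5 -170.1 -125.8] spin 0.006
```

play_rows:
  steps:
    - {"dp": [0, 0, -40], "spin": 0, "jaw": 5}
    - {"dp": [0, 0, -85], "spin": 0, "jaw": 5}
    - {"dp": [0, 0, -126], "spin": 0, "jaw": 5}
    - {"dp": [137.5, -170, -126], "spin": 0.006, "jaw": 5}
    - {"dp": [137.5, -170, -126], "spin": 0.006, "jaw": 5}
    - {"dp": [137.5, -170, -126], "spin": 0.006, "jaw": 5}
    - {"dp": [137.5, -170, -126], "spin": 0.006, "jaw": 5}
    - {"dp": [137.5, -170, -126], "spin": 0.006, "jaw": 5}
    - {"dp": [137.5, -170, -126], "spin": 0.006, "jaw": 5}
    - {"dp": [137.5, -170, -126], "spin": 0.006, "jaw": 5}
    - {"dp": [137.5, -170, -126], "spin": 0.006, "jaw": 5}
    - {"dp": [137.5, -170, -126], "spin": 0.006, "jaw": 5}

```text
clock: 26.85
tool_pos: [0.423, 0.2123, 0.1301]
tcp_rot: [2.414, 2.01, 0.001]
wrist_force: [0.2, 0.4, 0.1]
finger_gap: 0.151
grasp_force: 20.0
```

```bash
python3 go.py 421.7,213.1,19,79.7
```

```text
clk 26.9 p [423.  212.3 130.1] yaw 79.6 F [0.2 0.4 0.1] gap 13.1 gf 20.0
421.7,213.1,19,79.7 dp [  0.5  -1.5 111.1] spin -0.002
```

play_rows:
  steps:
    - {"dp": [0.5, -1, 45], "spin": 0, "jaw": 5}
    - {"dp": [0.5, -1, 80], "spin": 0, "jaw": 5}
    - {"dp": [0.5, -1, 100], "spin": 0, "jaw": 5}
    - {"dp": [0.5, -1, 109], "spin": 0, "jaw": 5}
    - {"dp": [0.5, -1, 111.5], "spin": 0, "jaw": 5}
    - {"dp": [0.5, -1, 111.5], "spin": 0, "jaw": 5}
    - {"dp": [0.5, -1, 111.5], "spin": 0, "jaw": 5}
    - {"dp": [0.5, -1, 111.5], "spin": 0, "jaw": 30}
    - {"dp": [0.5, -1, 111.5], "spin": 0, "jaw": 30}
    - {"dp": [0.5, -1, 111.5], "spin": 0, "jaw": 30}
    - {"dp": [0.5, -1, 80], "spin": 0, "jaw": 30}
    - {"dp": [0.5, -1, 35], "spin": 0, "jaw": 30}
    - {"dp": [0.5, -1, -10], "spin": 0, "jaw": 30}
    - {"dp": [-40, -1, -50], "spin": 0, "jaw": 30}
    - {"dp": [-90, -1, -50], "spin": 0, "jaw": 30}
    - {"dp": [-140, -1, -50], "spin": 0, "jaw": 30}
    - {"dp": [-240, -1, -50], "spin": 0, "jaw": 30}
    - {"dp": [-240, -1, -50], "spin": 0, "jaw": 30}
    - {"dp": [-240, -1, -50], "spin": 0, "jaw": 30}
    - {"dp": [-240, -1, -50], "spin": 0, "jaw": 30}

```text
clock: 28.85
tool_pos: [0.3776, -0.024, 0.1802]
tcp_rot: [2.417, 2.007, 0.001]
wrist_force: [0.8, 0.1, -0.4]
finger_gap: 0.347
grasp_force: 0.0
```

```bash
python3 go.py
python3 - <<'E'
from h import *
c=shot('top','top8.png'); s=shot('side','side8.png')
a=cv2.resize(c['image'][130:310,110:310],(400,360)); b=cv2.resize(s['image'][240:390,260:400],(373,400))
o=np.zeros((400,780,3),np.uint8); o[:360,:400]=a; o[:400,405:778]=b; cv2.imwrite('pics/f8.png',o)
E
```

```text
clk 28.9 p [377.6 -24.  180.2] yaw 79.4 F [ 0.8  0.1 -0.4] gap 30.2 gf 0.0
```

View pics/f8.png

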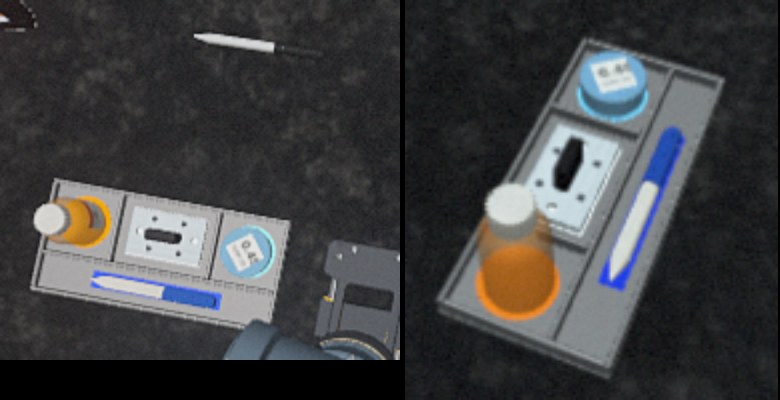

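All four items are in place: marker in the slot over the stripe at (157,290), bottle upright, plate flat and lengthwise, tub flat. The gripper is empty and clear of everything.

```bash
python3 -c "
from workcell import manip
print(manip.hand_in())"
```

```text
the job is handed in; nothing more can be done
None
```

The kit is packed and handed in at about 29 s of the 109 s allowed: the plate, tub, marker and bottle all lie in their places in the tray in the final pictures, and I moved nothing else; the hand-in returned no verdict.

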